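# Bring the bead dish's pouring lip over the open tin

## Task

Lift the bead dish off its pedestal by the handle, turn it a quarter turn and bring its pouring lip just over the middle of the open tin's mouth, pointing outwards along the board, dish on the pedestal's side. Keep the dish level and the bead in its middle all the way, and do not disturb the tins or the things around. Finish while holding the dish there, still and clear of everything: do not put it down or let go.

Things in the scene. Friction and masses are not known exactly. Their poses are not given: they have to be found in the camera images.
- board: Fixed grey laminate board on the table, 200 (x) x 500 (y) x 12 mm, with a fixed round wooden pedestal in its middle (top 88 mm wide, 57 mm above the table). Origin at the underside's centre, on the pedestal's axis; x across it, away from the robot, y along its length to the robot's left, z up. The two tins stand on it about 175 mm either side of the pedestal.
- stand_top (a point): Centre of the pedestal's flat top, where the dish stands at the start, 57 mm above the table. Axes as the board.
- dish_grip (a point): Centre of the wooden grip bar on top of the dish's fixed steel arch handle (uprights at the dish's y = +-61 mm). Bar: 12 mm thick (dish x), 64 mm long (dish y), 16 mm high; centre 125 mm above the dish's underside, over its middle. Axes as the dish: x towards the pouring lip, z up.
- dish_lip (a point): Outer end of the dish's pouring lip, a 30 mm wide trough that sticks out of the rim: 84 mm from the dish's axis along its x, 28 mm above its underside, so 97 mm below the grip centre. Axes as the dish.
- dish_mid (a point): Middle of the dish's inner floor, 8 mm above its underside, on its axis. The floor is flat 10 mm around it, then rises at 13 degrees to a radius of 34 mm and at 28 degrees to the rim at 62 mm.
- dish: Bead dish: loose dark wooden round bowl, 128 mm across, 28 mm high, about 0.3 kg, standing on the pedestal. Origin at the centre of its underside; x from its middle to its pouring lip, z up. At the start the lip points away from the robot, along the board's x within 0.15 rad.
- bead_center (a point): Centre of the loose glass bead, a 36 mm ball of about 0.05 kg, at rest in the middle of the dish.
- bead: The bead itself; its axes turn as it rolls.
- tin_mouth (a point): Centre of the mouth of the open tin: a plain metal tin without a lid, 80 mm across, 90 mm high, 3 mm wall, loose on the board, on its left or its right. The point is level with its rim, 102 mm above the table.
- open_tin: The open tin: origin at the centre of its underside, z up.
- lid_mid (a point): Middle (45 mm up) of the lidded tin: a metal tin like the other but shut by a lid with a small knob, 84 mm across, 103 mm high over the knob, on the board's other side. Bystander.
- brush_grip (a point): Middle of the handle of a loose brush, 180 mm long, lying on the table just beyond the board. Bystander.
- glue: Small closed jar, 44 mm across, 75 mm high, loose on the table just beyond the board; origin at the centre of its underside. Bystander.
Mind the look-alikes: they are no part of the job. Leave any yellow look-alike of the open_tin alone. Of the things that look like the dish, the smaller one is meant.

How it is judged:
On the way:
1. the dish is lifted clear of the pedestal in the fingers, the bead in its middle (z of dish in the frame of stand_top above 0.01 m and contact force between dish and board below 0.1 N and contact force between dish and the fingers above 1 N and horizontal distance between bead_center and dish_mid below 0.02 m), for 0.2 s.
At the end, for the whole second after the job is handed in: Dish held still by the fingers alone, level within 0.1 rad; lip end within 22 mm of the tin mouth's centre and 6 to 90 mm above the rim, pointing outwards along the board within 0.2 rad (dish under 150 mm from the pedestal axis); bead within 15 mm of the dish's middle; tin upright (horizontal distance between dish_lip and tin_mouth below 0.022 m and z of dish_lip in the frame of tin_mouth between 0.006 and 0.09 m and angle between the x axis of dish and the y axis of board, either way round below 0.2 rad and horizontal distance between dish and stand_top below 0.15 m and angle between each of dish, open_tin's own z axis and vertical below 0.1 rad and horizontal distance between bead_center and dish_mid below 0.015 m and distance between bead_center and dish_mid below 0.03 m and linear speed of dish below 0.03 m/s and contact force between dish and the fingers above 1 N and contact force between dish and board below 0.1 N and contact force between dish and open_tin below 0.1 N); the arm keeps its last pose, push and grip.
It fails at once if the dish is tipped by more than 0.25 rad (angle between dish's own z axis and vertical above 0.25 rad).
It fails at once if the bead strays more than 28 mm from the dish's middle (distance between bead_center and dish_mid above 0.037 m).
It fails at once if the open tin is shifted by more than 20 mm (distance of open_tin from where it was at the start of the episode above 0.02 m).
It fails at once if the lidded tin is shifted by more than 20 mm (distance of lid_mid from where it was at the start of the episode above 0.02 m).
It fails at once if the brush or the small jar is shifted by more than 25 mm (distance of any of brush_grip, glue from where it was at the start of the episode above 0.025 m).
It also fails if it takes over 48 s, if anything falls off the work surface, if the arm or the gripper's body presses on something with over 40 N, if the wrist force passes 120 N, or if a joint passes its speed limit or range.

## Robot

A 7-joint arm with a two-finger parallel gripper is mounted at the origin on the work surface. World frame = base frame: x ahead of the robot, y to its left, z up, the work surface at z = 0. Lengths are in m, angles in rad, forces in N, time in s.
With the tool pointing down it reaches from about 0.4 to 0.875 m from the base axis. Payload 19.3 kg.
Tool frame: the origin (TCP) lies where the fingers leave the gripper's body, on its centre line; the fingertips stand bot.tip_reach ahead of it and the grasp point (between the pads) lies 54 mm ahead of it (bot.tip_reach is the distance from the TCP to the fingertips, in m); z points along the fingers, y is the line along which they close (so a half turn about z gives the same grasp; the last joint's range is limited). The gripper opens to 85 mm and grips with 20 to 120 N. Pads are 22 mm wide; open, the fingers measure 114 mm over their backs; the gripper's body (76 mm by 85 mm) begins 54 mm behind the grasp point. The pads swing forward as they close: fully open they stand 13 mm farther back than shut.
Start: joints at [1.271, 0.521, -0.036, 1.599, 0.021, 1.021, -0.113], TCP at [0.142, -0.609, 0.304] pointing down, gripper open.
Joint ranges: [-2.91, 2.91], [-0.3, 2.13], [-1.5, 1.42], [0.17, 2.43], [-1.26, 4.41], [0.16, 1.93], [-2.52, 2.52]. Speed limits (rad/s): [1.89, 1.89, 2.39, 2.39, 3.01, 3.01, 3.01].

## Interface

Orientations are given as [roll, pitch, yaw] about the fixed x, y, z axes, in that order (R = Rz(yaw) Ry(pitch) Rx(roll)).
In Python, from workcell import bot gives the robot as it stands. The module is installed in compiled form; this text tells all that it offers.
- The arm moves only by the shell command python3 -m jog 'ROWS' [FORCE]. ROWS is JSON, a list that holds one entry, the list of rows, each a list of 7 numbers: the shift along the tool's x, y, z in mm, then the turn, a rotation vector about the tool's x, y, z in rad, then the opening, from 0 (shut) to 1 (fully open). In form: [[[tx, ty, tz, wx, wy, wz, fingers], ...]]. A call has 1 to 5 rows; each row shifts and turns the commanded pose from where the row before left it, along the tool's axes as they then stand; what a row does not reach is not made up. A row lasts 1/10 s, in which the tool goes at most 50 mm and 8.59 degrees, less where a joint would pass 70% of its speed; a pose out of reach is approached as far as the arm can. A call is refused whole if a number of a shift passes 50 or a number of a turn 0.15, either way. A call with a gripper value outside its range is refused whole. The fingers move at their own pace and stop on an object; FORCE is the grip in N (left out, the last holds). Time passes only in rows, so rows that do not move let the fingers close. It gives the time, the measured TCP pose, the force, the opening and the grip force at its end, in the units of the state.
- bot.observe(): the state, without advancing time (a new reading comes with each control period).
- bot.grab_frame(name): name is "side" or "top" or "wrist"; returns a dict with "img" (420x560x3 uint8, red, green, blue), "intrinsics" (3x3 intrinsics, pixels), "R" (3x3) and "t" (3): a world point X has camera coordinates R X + t; the wrist camera has in their place "tool_from_camera" (4x4, takes a point from camera to tool coordinates, whose origin is the TCP and whose axes are the flange's). Camera axes: x right, y down, z forward; pixel columns grow to the right and rows downward; lengths in m; the calibration is good to about 2 mm. The wrist camera is an equidistant fisheye: a pixel r from the principal point sees the ray r / f radians off the axis. A picture is of the moment at which its call begins: read the wrist's pose just before it. There is no depth.
- bot.job_done(): hands the job in; it is judged then, once.
Trained networks look in a picture, given as the dict that the camera call returned (one of the last four; its "shot" number tells which), for a name from the list of things; names that differ only in an ending like _2 or _b are one class to them, and where a whole thing is asked for, a point or a joint stands for the part that bears it (a point fixed in the world has none). Each returns a list of dicts, best first, with "conf" (0 to 1); they miss things now and then, are a little off and sometimes report something else, mostly with a low value. They report only what shows in the picture. A call takes as long as a camera call. They do not tell look-alikes from the thing itself.
- bot.trace(query, picture): "region" (420x560 bool, what is visible of it).
- bot.spot_point(query, picture): "xyz" ([x, y, z] in m, in world coordinates, good to about 4 mm: a listed point, or the origin of a listed thing).
The state is a dict: "clock": time; "qpos": joint angles; "qd": joint speeds; "joint_efforts": joint torques, N m; "position": TCP position; "tool_rot": TCP orientation; "force": force on the tool from outside, world axes, zero at the start; "moment": the same for the moment, N m; "grip_width": finger opening in m; "finger_force": force on a finger pad.
Only numpy, scipy, OpenCV 4.12 (cv2) and the standard library are available. Lean on these libraries where they do the work, as an engineer would, in place of code of your own. Each camera call takes 0.05 s, during which the arm holds its last target. There are 200 camera calls.

## Working session

There is one attempt and no reset: what is moved stays moved. The work goes in short steps, Python scripts to look and compute and a shell command to move; the robot and the scene stay as the last step left them, time stands still between calls to the robot, and variables do not carry over. Pictures are saved under pics/ and viewed, at most 10 in all, crops included, and the job is handed in when it is done.

```bash
mkdir -p pics; cat > h.py <<'E'
from workcell import bot
import cv2, numpy as np
def look(n,f=None):
    p=bot.grab_frame(n)
    if f: cv2.imwrite('pics/'+f,p['img'][:,:,::-1])
    return p
def proj(p,X):
    c=p['R']@np.array(X)+p['t']; u=p['intrinsics']@c; return (u[:2]/u[2]).round(0)
E
python3 - <<'E'
from h import *
s=bot.observe(); print({k:np.round(v,3).tolist() for k,v in s.items()}, bot.tip_reach)
for n in('top','side'):
    p=look(n,n+'1.png')
    for q in('dish','dish_grip','dish_lip','tin_mouth','lid_mid','stand_top','board','glue','brush_grip','bead_center'):
        for d in bot.spot_point(q,p)[:4]: print(n,q,round(d['conf'],2),np.round(d['xyz'],3),proj(p,d['xyz']))
E
```

```text
{'clock': 0.0, 'qpos': [1.271, 0.522, -0.036, 1.6, 0.021, 1.021, -0.113], 'qd': [0.001, -0.001, -0.001, -0.001, 0.0, 0.001, -0.001], 'joint_efforts': [0.0, -92.71, 1.98, -36.993, 0.018, 0.008, 0.0], 'position': [0.142, -0.608, 0.303], 'tool_rot': [-3.14, 0.0, 0.23], 'force': [-0.45, -1.073, -0.012], 'moment': [0.009, 0.04, 0.014], 'finger_force': 0.0, 'grip_width': 0.085} 0.0726
top dish 0.78 [ 0.307  0.136 -0.003] [266. 324.]
top dish 0.6 [0.573 0.05  0.06 ] [297. 212.]
top dish_grip 0.82 [0.575 0.048 0.184] [299. 200.]
top dish_grip 0.82 [0.306 0.132 0.181] [263. 329.]
top dish_grip 0.7 [ 0.736 -0.069 -0.006] [341. 154.]
top dish_lip 0.84 [0.358 0.238 0.039] [221. 304.]
top dish_lip 0.8 [0.656 0.053 0.08 ] [295. 177.]
top tin_mouth 0.91 [0.574 0.229 0.105] [221. 210.]
top tin_mouth 0.61 [0.677 0.38  0.088] [160. 171.]
top tin_mouth 0.41 [0.577 0.223 0.012] [229. 216.]
top lid_mid 0.77 [ 0.584 -0.125  0.058] [369. 205.]
top lid_mid 0.29 [0.576 0.225 0.013] [228. 216.]
top glue 0.79 [ 0.737 -0.069 -0.002] [341. 153.]
top brush_grip 0.89 [0.742 0.122 0.011] [268. 152.]
top bead_center
[... 309 characters left out ...]
[0.307 0.134 0.178] [362. 248.]
side dish_grip 0.28 [ 0.734 -0.069  0.001] [256. 177.]
side dish_lip 0.97 [0.658 0.05  0.084] [249. 187.]
side dish_lip 0.96 [0.361 0.24  0.039] [303. 314.]
side tin_mouth 0.98 [0.573 0.223 0.103] [227. 239.]
side tin_mouth 0.74 [0.675 0.382 0.089] [138. 266.]
side lid_mid 0.97 [ 0.581 -0.123  0.054] [314. 174.]
side stand_top 0.81 [0.578 0.045 0.056] [276. 209.]
side stand_top 0.2 [0.577 0.049 0.003] [275. 225.]
side board 0.76 [0.579 0.049 0.004] [275. 225.]
side board 0.24 [0.579 0.045 0.057] [276. 208.]
side glue 0.98 [ 0.733 -0.068  0.001] [257. 177.]
side brush_grip 0.9 [0.744 0.122 0.008] [206. 211.]
side bead_center 0.45 [0.579 0.05  0.081] [275. 202.]
```

```bash
python3 - <<'E'
import cv2
a=cv2.imread('pics/top1.png')[120:360,140:400];b=cv2.imread('pics/side1.png')[120:360,110:390]
cv2.imwrite('pics/c1.png',cv2.resize(cv2.hconcat([a,b]),(800,356),interpolation=3))
E
```

```text
(no output)
```

View pics/c1.png

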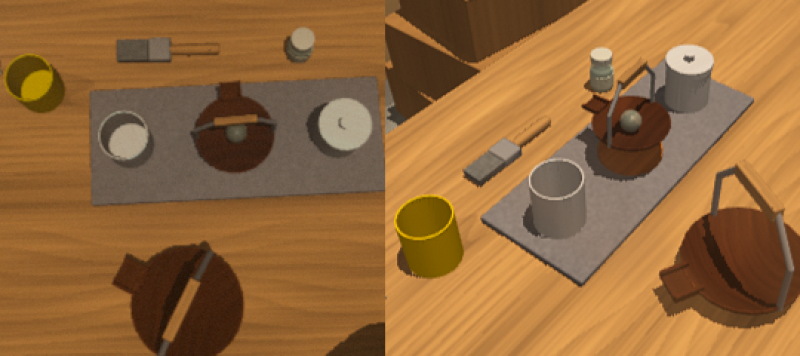

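The top view shows two dish-like things: the small dish on the pedestal at (297,212), with the bead, and a larger one on the table at (266,324). I take the smaller. The open tins are grey at (221,210), on the board, and yellow at (160,171). I take the grey one, on the robot's left (+y). The crop confirms both choices. I'll move above the dish first, still high.

```bash

python3 -m jog '[[[15,-14,0,0,0,0,1],[30,-29,0,0,0,0,1],[32,-30,0,0,0,0,1],[32,-30,0,0,0,0,1],[32,-30,0,0,0,0,1]]]' >/dev/null
python3 -m jog '[[[32,-30,0,0,0,0,1],[32,-30,0,0,0,0,1],[32,-30,0,0,0,0,1],[32,-30,0,0,0,0,1],[32,-30,0,0,0,0,1]]]' 
python3 -m jog '[[[32,-30,0,0,0,0,1],[32,-30,0,0,0,0,1],[32,-30,0,0,0,0,1],[32,-30,0,0,0,0,1],[32,-30,0,0,0,0,1]]]' >/dev/null
python3 -m jog '[[[32,-30,0,0,0,0,1],[32,-30,0,0,0,0,1],[30,-29,0,0,0,0,1],[15,-14,0,0,0,0,1],[0,0,0,0,0,0,1]]]'
python3 - <<'E'
from h import *
p=look('top')
r=bot.trace('board',p)
print([x['conf'] for x in r])
m=r[0]['region'].astype(np.uint8)
K=p['intrinsics'];R=p['R'];t=p['t']
v,u=np.nonzero(m)
d=(R.T@np.linalg.inv(K)@np.vstack([u,v,np.ones_like(u)])); o=-R.T@t
s=(0.012-o[2])/d[2]; P=(o[:,None]+s*d)[:2].T
rc=cv2.minAreaRect((P*1000).astype(np.float32)); print(rc)
E
```

```text
clock: 2.1
position: [0.3717, -0.2629, 0.3042]
tool_rot: [3.141, -0.0, 0.23]
force: [1.0, -1.1, -0.4]
grip_width: 0.0852
finger_force: 0.0
clock: 3.1
position: [0.5762, 0.0462, 0.3036]
tool_rot: [-3.14, -0.0, 0.233]
force: [-0.3, -0.2, 0.4]
grip_width: 0.0851
finger_force: 0.0
[0.59]
((575.6115112304688, 47.741912841796875), (203.8323516845703, 499.3438720703125), 1.035222053527832)
```

```bash

python3 -m jog '[[[0,0,0,0,0,-0.137,1],[0,0,0,0,0,-0.137,1],[0,0,0,0,0,-0.137,1],[0,0,0,0,0,-0.137,1],[0,0,0,0,0,-0.137,1]]]' >/dev/null
python3 -m jog '[[[0,0,0,0,0,-0.137,1],[0,0,0,0,0,-0.137,1],[0,0,0,0,0,-0.137,1],[0,0,0,0,0,-0.137,1],[0,0,0,0,0,-0.137,1]]]' >/dev/null
python3 -m jog '[[[0,0,0,0,0,0,1]]]'
python3 - <<'E'
from h import *
s=bot.observe(); print(np.round(s['qpos'],2),s['position'])
p=look('wrist','w1.png')
for q in('dish_grip','dish_lip','dish','tin_mouth','bead_center','lid_mid'):
    for d in bot.spot_point(q,p)[:2]: print(q,round(d['conf'],2),np.round(d['xyz'],3))
E
```

```text
clock: 4.3
position: [0.5749, 0.0416, 0.3039]
tool_rot: [-3.141, 0.001, 1.601]
force: [0.7, 0.1, 0.0]
grip_width: 0.0854
finger_force: 0.0
[ 0.27  0.51 -0.63  1.71  0.34  1.04 -0.45] [0.57494384 0.04160793 0.30393374]
dish_grip 0.77 [0.574 0.052 0.184]
dish_lip 0.97 [0.66  0.052 0.086]
dish_lip 0.9 [0.366 0.236 0.041]
dish 0.94 [0.576 0.045 0.058]
dish 0.59 [0.306 0.135 0.003]
bead_center 0.64 [0.578 0.047 0.085]
lid_mid 0.36 [0.572 0.05  0.182]
```

View pics/w1.png

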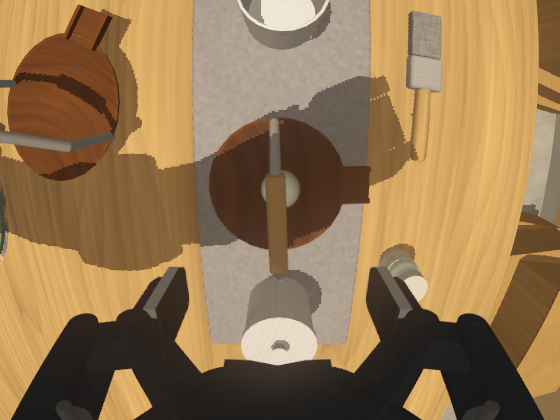

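The wrist view has the bar at (277,225), square to the fingers, with the bead near (280,190) and the lip pointing to the right. The three views agree on the grip centre at (0.5745, 0.048, 0.183), which matches the expected 0.182. Now I'll descend and close gently.

```bash

python3 -m jog '[[[2,0,10,0,0,0,1],[2,0,18,0,0,0,1],[2,0,18,0,0,0,1],[0,0,15,0,0,0,0.9],[0,0,7,0,0,0,0.8]]]' 20
python3 -m jog '[[[0,0,0,0,0,0,0.7],[0,0,0,0,0,0,0.6],[0,0,0,0,0,0,0.5],[0,0,0,0,0,0,0.42],[0,0,0,0,0,0,0.36]]]' 20
python3 - <<'E'
from h import *
p=look('wrist','w2.png')
E
```

```text
clock: 5.15
position: [0.5746, 0.0492, 0.2341]
tool_rot: [-3.14, 0.0, 1.6]
force: [0.2, 0.0, -0.2]
grip_width: 0.0683
finger_force: 0.0
clock: 5.65
position: [0.5753, 0.0491, 0.2363]
tool_rot: [3.141, 0.0, 1.6]
force: [0.1, 0.0, 0.5]
grip_width: 0.0306
finger_force: 0.0
```

View pics/w2.png

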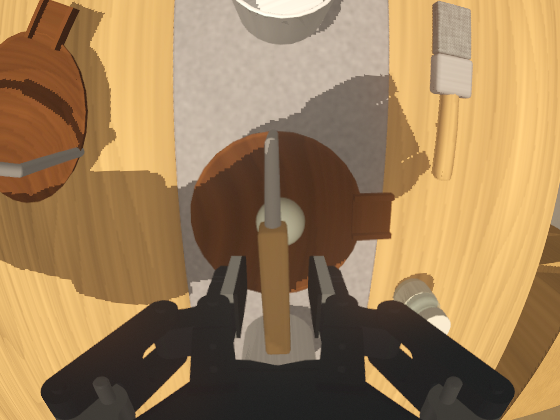

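The bar is about 1 mm left of the middle of the pads (275 against 277) and leans slightly anticlockwise. I'll correct that and close.

```bash

python3 -m jog '[[[0,-1,0,0,0,-0.035,0.33],[0,0,0,0,0,0,0.29],[0,0,0,0,0,0,0.26],[0,0,0,0,0,0,0.23],[0,0,0,0,0,0,0.2]]]' 20
python3 -m jog '[[[0,0,0,0,0,0,0.17],[0,0,0,0,0,0,0.14],[0,0,0,0,0,0,0.1],[0,0,0,0,0,0,0.05],[0,0,0,0,0,0,0]]]' 20
python3 -m jog '[[[0,0,0,0,0,0,0],[0,0,0,0,0,0,0]]]' 40
python3 -m jog '[[[0,0,0,0,0,0,0],[0,0,0,0,0,0,0]]]' 80
python3 - <<'E'
from h import *
p=look('wrist','w3.png')
for q in('dish_grip','dish_lip','dish','bead_center'):
    for d in bot.spot_point(q,p)[:1]: print(q,round(d['conf'],2),np.round(d['xyz'],3))
E
```

```text
clock: 6.2
position: [0.5741, 0.0491, 0.2359]
tool_rot: [-3.142, -0.0, 1.635]
force: [0.2, -1.3, 0.5]
grip_width: 0.0171
finger_force: 0.0
clock: 6.7
position: [0.5742, 0.0491, 0.236]
tool_rot: [3.141, -0.0, 1.635]
force: [1.6, -0.2, 0.4]
grip_width: 0.0117
finger_force: 20.1
clock: 6.9
position: [0.5742, 0.0492, 0.236]
tool_rot: [3.141, -0.0, 1.635]
force: [0.7, 0.5, 1.8]
grip_width: 0.0113
finger_force: 42.3
clock: 7.1
position: [0.5743, 0.0492, 0.2361]
tool_rot: [3.141, -0.0, 1.635]
force: [2.4, -0.5, 4.7]
grip_width: 0.0106
finger_force: 78.5
dish_grip 0.87 [0.575 0.051 0.184]
dish_lip 0.62 [0.659 0.051 0.088]
dish 0.91 [0.575 0.046 0.056]
bead_center 0.85 [0.578 0.046 0.08 ]
```

View pics/w3.png

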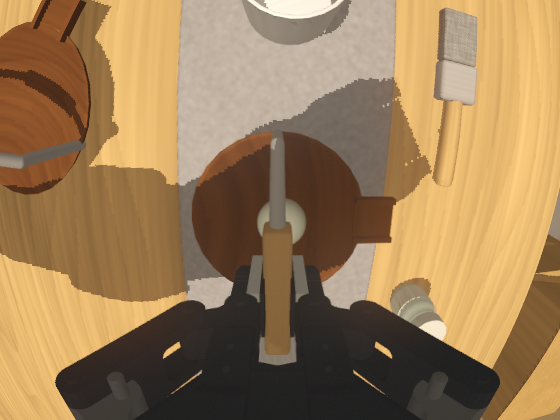

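The bar is held at 78 N with a width of 11 mm, and the bead is in the middle at (281,218). Now a gentle lift.

```bash

python3 -m jog '[[[0,0,-1,0,0,0,0],[0,0,-3,0,0,0,0],[0,0,-4,0,0,0,0],[0,0,-5,0,0,0,0],[0,0,-6,0,0,0,0]]]' >/dev/null
python3 -m jog '[[[0,0,-6,0,0,0,0],[0,0,-5,0,0,0,0],[0,0,-3,0,0,0,0],[0,0,-1,0,0,0,0],[0,0,0,0,0,0,0]]]'
python3 - <<'E'
from h import *
p=look('wrist')
for q in('dish_lip','dish','bead_center','dish_mid'):
    for d in bot.spot_point(q,p)[:1]: print(q,round(d['conf'],2),np.round(d['xyz'],3))
p=look('side','s2.png')
for q in('dish_grip','dish_lip','dish','bead_center','dish_mid','tin_mouth'):
    for d in bot.spot_point(q,p)[:1]: print(q,round(d['conf'],2),np.round(d['xyz'],3))
cv2.imwrite('pics/s2c.png',cv2.resize(p['img'][100:310,130:410,::-1],None,fx=2.8,fy=2.8))
E
```

```text
clock: 8.35
position: [0.5741, 0.0491, 0.27]
tool_rot: [3.142, 0.0, 1.635]
force: [0.2, -0.4, -4.9]
grip_width: 0.0108
finger_force: 78.0
dish_lip 0.8 [0.659 0.053 0.121]
dish 0.75 [0.307 0.135 0.003]
bead_center 0.8 [0.579 0.044 0.116]
dish_mid 0.92 [0.306 0.128 0.013]
dish_grip 0.82 [0.305 0.136 0.179]
dish_lip 0.87 [0.656 0.049 0.116]
dish 0.83 [0.579 0.046 0.091]
bead_center 0.69 [0.577 0.048 0.114]
dish_mid 0.79 [0.57 0.05 0.1 ]
tin_mouth 0.91 [0.575 0.227 0.105]
```

View pics/s2c.png

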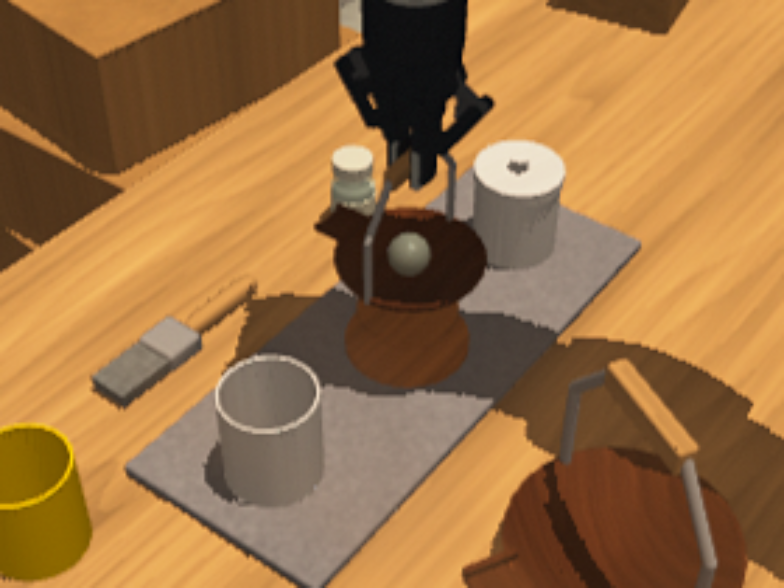

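The dish hangs level and clear of the pedestal, with the bead in its middle at crop (409,254). Next, raise it further, then turn it slowly.

```bash

python3 -m jog '[[[0,0,-2,0,0,0,0],[0,0,-4,0,0,0,0],[0,0,-6,0,0,0,0],[0,0,-7,0,0,0,0],[0,0,-7,0,0,0,0]]]' >/dev/null
python3 -m jog '[[[0,0,-6,0,0,0,0],[0,0,-4,0,0,0,0],[0,0,-2,0,0,0,0],[0,0,0,0,0,0,0],[0,0,0,0,0,0,0]]]'
python3 -m jog '[[[0,0,0,0,0,-0.01,0],[0,0,0,0,0,-0.02,0],[0,0,0,0,0,-0.03,0],[0,0,0,0,0,-0.04,0],[0,0,0,0,0,-0.05,0]]]' >/dev/null
python3 -m jog '[[[0,0,0,0,0,-0.06,0],[0,0,0,0,0,-0.06,0],[0,0,0,0,0,-0.06,0],[0,0,0,0,0,-0.06,0],[0,0,0,0,0,-0.06,0]]]'
python3 - <<'E'
from h import *
print(np.round(bot.observe()['qpos'],2))
p=look('wrist')
for q in('dish_lip','dish','bead_center'):
    for d in bot.spot_point(q,p)[:1]: print(q,round(d['conf'],2),np.round(d['xyz'],3))
E
```

```text
clock: 9.95
position: [0.574, 0.0491, 0.3077]
tool_rot: [-3.141, -0.0, 1.635]
force: [-0.4, 0.5, -4.2]
grip_width: 0.0106
finger_force: 78.0
clock: 10.95
position: [0.5741, 0.0491, 0.3078]
tool_rot: [-3.142, -0.0, 2.089]
force: [0.3, 0.2, -4.4]
grip_width: 0.011
finger_force: 77.9
[ 0.34  0.53 -0.75  1.7   0.4   1.07 -0.03]
dish_lip 0.62 [0.647 0.09  0.16 ]
dish 0.91 [0.575 0.046 0.128]
bead_center 0.91 [0.582 0.047 0.154]
```

```bash

python3 -m jog '[[[0,0,0,0,0,-0.03,0],[0,0,0,0,0,-0.05,0],[0,0,0,0,0,-0.06,0],[0,0,0,0,0,-0.06,0],[0,0,0,0,0,-0.06,0]]]' >/dev/null
python3 -m jog '[[[0,0,0,0,0,-0.06,0],[0,0,0,0,0,-0.06,0],[0,0,0,0,0,-0.06,0],[0,0,0,0,0,-0.06,0],[0,0,0,0,0,-0.06,0]]]' >/dev/null
python3 -m jog '[[[0,0,0,0,0,-0.06,0],[0,0,0,0,0,-0.06,0],[0,0,0,0,0,-0.06,0],[0,0,0,0,0,-0.06,0],[0,0,0,0,0,-0.06,0]]]' >/dev/null
python3 -m jog '[[[0,0,0,0,0,-0.06,0],[0,0,0,0,0,-0.05,0],[0,0,0,0,0,-0.04,0],[0,0,0,0,0,-0.03,0],[0,0,0,0,0,-0.02,0]]]'
python3 -m jog '[[[0,0,0,0,0,-0.01,0],[0,0,0,0,0,0,0],[0,0,0,0,0,0,0]]]'
python3 - <<'E'
from h import *
print(np.round(bot.observe()['qpos'],2))
for n in('wrist','side','top'):
  p=look(n)
  for q in('dish_lip','dish','bead_center','tin_mouth'):
    for d in bot.spot_point(q,p)[:3]: print(n,q,round(d['conf'],2),np.round(d['xyz'],3))
E
```

```text
clock: 13.15
position: [0.5741, 0.0491, 0.3079]
tool_rot: [-3.142, -0.0, -3.137]
force: [-0.4, 0.1, -4.0]
grip_width: 0.0108
finger_force: 77.9
clock: 13.45
position: [0.5741, 0.0492, 0.3079]
tool_rot: [3.142, 0.0, -3.129]
force: [0.7, 0.1, -3.5]
grip_width: 0.0108
finger_force: 78.0
[ 0.48  0.61 -1.    1.69  0.56  1.15  0.91]
wrist dish_lip 0.81 [0.364 0.237 0.04 ]
wrist dish_lip 0.74 [0.576 0.13  0.155]
wrist dish 0.9 [0.575 0.044 0.13 ]
wrist dish 0.2 [0.574 0.135 0.155]
wrist bead_center 0.55 [0.579 0.05  0.152]
wrist tin_mouth 0.82 [0.677 0.386 0.091]
wrist tin_mouth 0.55 [0.58  0.225 0.104]
wrist tin_mouth 0.46 [0.574 0.226 0.013]
side dish_lip 0.76 [0.572 0.129 0.155]
side dish 0.77 [0.576 0.05  0.13 ]
side dish 0.57 [0.31  0.136 0.002]
side bead_center 0.73 [0.576 0.056 0.152]
side tin_mouth 0.91 [0.676 0.38  0.089]
side tin_mouth 0.57 [0.573 0.226 0.105]
side tin_mouth 0.32 [0.579 0.049 0.001]
top dish_lip 0.78 [0.574 0.135 0.151]
top dish_lip 0.64 [0.361 0.24  0.04 ]
top dish 0.93 [ 0.306  0.134 -0.002]
top dish 0.62 [0.573 0.052 0.132]
top bead_center 0.52 [0.578 0.054 0.136]
top bead_center 0.39 [0.575 0.053 0.156]
top tin_mouth 0.82 [0.676 0.381 0.087]
top tin_mouth 0.81 [0.575 0.227 0.106]
```

The lip is at (0.574, 0.132, 0.155) and the tin mouth at (0.575, 0.226). I'll advance 94 mm gently.

```bash

python3 -m jog '[[[0,1,0,0,0,0,0],[0,2,0,0,0,0,0],[0,3,0,0,0,0,0],[0,4,0,0,0,0,0],[0,5,0,0,0,0,0]]]' >/dev/null
python3 -m jog '[[[0,6,0,0,0,0,0],[0,6,0,0,0,0,0],[0,6,0,0,0,0,0],[-1,6,0,0,0,0,0],[0,6,0,0,0,0,0]]]'
python3 -m jog '[[[0,6,0,0,0,0,0],[0,6,0,0,0,0,0],[-1,6,0,0,0,0,0],[0,6,0,0,0,0,0],[0,6,0,0,0,0,0]]]' >/dev/null
python3 -m jog '[[[0,5,0,0,0,0,0],[0,5,0,0,0,0,0],[0,4,0,0,0,0,0],[0,3,0,0,0,0,0],[0,2,0,0,0,0,0]]]' >/dev/null
python3 -m jog '[[[0,0,0,0,0,0,0],[0,0,0,0,0,0,0],[0,0,0,0,0,0,0],[0,0,0,0,0,0,0],[0,0,0,0,0,0,0]]]'
python3 - <<'E'
from h import *
for n in('wrist','top','side'):
  p=look(n)
  if n=='side': cv2.imwrite('pics/s3c.png',cv2.resize(p['img'][100:310,130:410,::-1],None,fx=2.8,fy=2.8))
  if n=='top': cv2.imwrite('pics/t3c.png',cv2.resize(p['img'][120:320,160:420,::-1],None,fx=3,fy=3))
  for q in('dish_lip','dish','bead_center','tin_mouth'):
    for d in bot.spot_point(q,p)[:2]: print(n,q,round(d['conf'],2),np.round(d['xyz'],3))
E
```

```text
clock: 15.2
position: [0.5746, 0.0947, 0.3079]
tool_rot: [3.142, 0.0, -3.128]
force: [-0.4, 0.7, -4.4]
grip_width: 0.0107
finger_force: 77.9
clock: 16.7
position: [0.5749, 0.143, 0.3079]
tool_rot: [-3.142, -0.0, -3.129]
force: [0.1, -1.3, -4.8]
grip_width: 0.0106
finger_force: 78.0
wrist dish_lip 0.73 [0.574 0.229 0.158]
wrist dish 0.63 [0.574 0.141 0.129]
wrist bead_center 0.82 [0.577 0.146 0.151]
wrist tin_mouth 0.74 [0.575 0.23  0.104]
top dish_lip 0.86 [0.362 0.242 0.04 ]
top dish 0.74 [ 0.307  0.134 -0.001]
top dish 0.68 [0.575 0.146 0.13 ]
top tin_mouth 0.69 [0.677 0.38  0.09 ]
top tin_mouth 0.6 [0.573 0.226 0.102]
side dish_lip 0.9 [0.361 0.239 0.04 ]
side dish_lip 0.59 [0.575 0.22  0.157]
side dish 0.87 [0.309 0.136 0.002]
side dish 0.56 [0.577 0.145 0.133]
side bead_center 0.72 [0.576 0.148 0.152]
side tin_mouth 0.8 [0.674 0.38  0.089]
side tin_mouth 0.7 [0.571 0.224 0.103]
```

View pics/s3c.png

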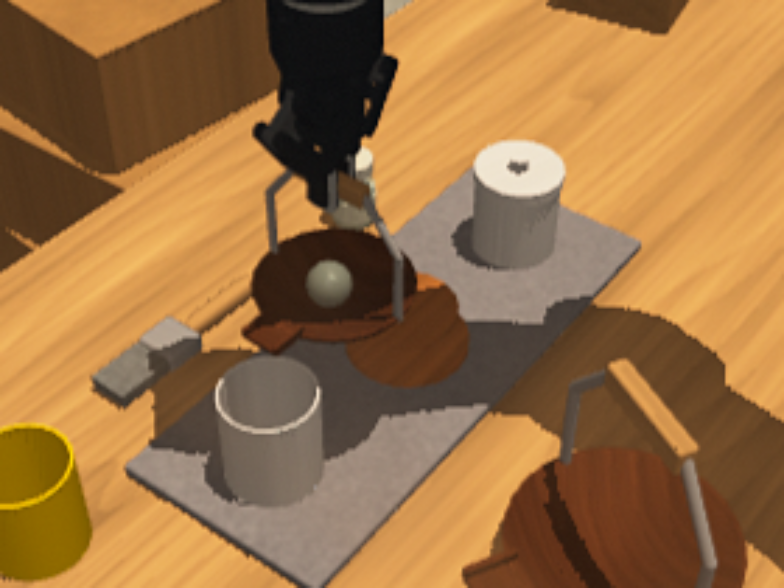

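View pics/t3c.png

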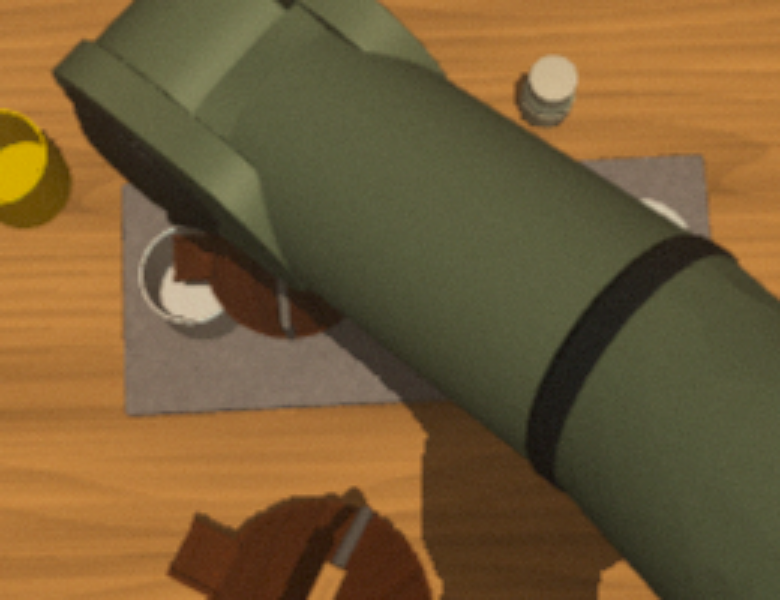

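The side view shows the dish level, the bead in its middle at (329,284), and the lip at (272,335) above the tin. The top view has the lip end at (180,258), over the tin's mouth. The lip measures (0.575, 0.226, 0.157) and the mouth (0.573, 0.227, 0.103), so everything fits and I'll hand in.

```bash
python3 -c "
from workcell import bot
print(bot.job_done())"
```

```text
the job is handed in; nothing more can be done
None
```

I handed the job in with the dish held level and still, its lip about 54 mm above the rim and within a few mm of the middle of the open tin's mouth, the bead in the middle of the dish; no verdict was returned.

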